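# Open the spray booth's sash to its pointer

### The job

Open the sloping sliding window of the glaze-spraying booth to its working height: with the fingers, push it up from beneath the lip along its lower edge until the edge of the lip lines up with the small pointer on the booth's left rail, without running past it. Leave it standing there and take the hand away. Only push: do not pinch the lip, do not shift the pointer, and leave the pots, bowl and tape where they are.

Things in the scene. Friction and masses are not known exactly. Their poses are not given: they have to be found in the camera images.
- booth: Fixed grey metal booth, 260 deep, 280 wide, 296 high. Origin: on the bench under the middle of the front wall's face; x into the booth, y its left, z up. Front wall 70 high; from its top edge the front slopes back and up at 45 degrees for 320 between two aluminium rails (22 wide, 14 proud of the pane, 236 apart). A sill, 11 below the pane's outer face, fills the slope's lowest 34 mm.
- sash (a joint): Clear window pane (140 long up the slope, 232 wide) that slides up the 45-degree slope: m up the slope, 0 = shut, 0.14 = end stop. It is counterbalanced and stays where it is left; moving it takes about 3 N along the slope (2 to 5), without springing back. The rules call the lower half of the lip lip_under and its upper half lip_top.
- lip_mid (a point): Middle of the lip, an aluminium flange along the pane's lower edge: 224 wide, 14 thick along the slope, standing 28 out of the pane. Point: mid width and thickness, 12 out of the pane. Axes: x up the slope (the way to push), y to the left, z out of the pane (up, to the robot). Underside: 7 below the point along x. Shut, it is 37 up the slope from the front wall's edge; the slope below is clear.
- pointer_tip (a point): Tip of the small dark steel pointer (a 30 x 20 clamp block with a wedge and a round clamp knob) on top of the booth's left rail (the robot's left, +y); it points to the right at the lip's end face as it passes. Axes as lip_mid. Lined up: this tip and lip_mid at the same place along x.
- marker (a joint): Where the pointer is clamped, on the same scale as sash (m up the slope): lined up when the two are equal. 0.07 to 0.12; stiffly clamped, to be left alone.
- stone_pot: Small stoneware pot, 64 x 64 x 59, loose inside the booth behind the window. Origin: centre of its underside.
- glaze_pot: Pale glaze jar with a beige cap, 57 x 57 x 94, loose, right of the booth. Origin: centre of its underside.
- tape_roll: Roll of masking tape, 104 x 102 x 25, lying loose right of the booth. Origin: centre of its underside.
- test_bowl: Pale green bowl, 96 x 96 x 46, loose, in front of the booth, to its left. Origin: centre of its underside.

How it is judged:
By the outcome, as a careful person would: the job done as asked, in the order asked, and still so for the second after the job is handed in, with the robot touching nothing.
It also fails if it takes over 32 s, if anything falls off the work surface, if the arm or the gripper's body presses on something with over 40 N, if the wrist force passes 120 N, or if a joint passes its speed limit or range.

### The arm

A 7-joint arm with a two-finger parallel gripper is mounted at the origin on the work surface; the furniture and walls round the work are solid. World frame = base frame: x ahead of the robot, y to its left, z up, the work surface at z = 0. Lengths are in m, angles in rad, forces in N, time in s.
With the tool pointing down it reaches from about 0.35 to 0.9 m from the base axis. Payload 8.1 kg.
Tool frame: the origin (TCP) lies at the centre of the arm's flange, where the gripper is bolted on; the fingertips stand 178 mm ahead of it and the grasp point (between the pads) lies 159 mm ahead of it; z points along the fingers, y is the direction in which the jaws open and shut (so a half turn about z gives the same grasp; the last joint's range is limited). The gripper opens to 92 mm and grips with 3 to 60 N. Pads are 19 mm wide; open, the fingers measure 130 mm over their backs; the gripper's body (75 mm by 190 mm) begins 47 mm behind the grasp point.
Start: joints at [1.123, 0.434, 0.025, 1.573, -0.012, 1.134, -0.075], TCP at [0.211, -0.588, 0.405] pointing down, gripper open.
Joint ranges: [-2.62, 2.62], [-0.44, 2.09], [-1.27, 1.32], [0.08, 2.57], [-1.32, 4.46], [0.12, 2], [-2.74, 2.74]. Speed limits (rad/s): [2.22, 2.22, 3.01, 3.01, 3.14, 3.14, 3.14].

### API

Orientations are given as a rotation vector (axis times angle).
In Python, from cell import arm, get_image, camera_model gives the robot as it stands. The module is installed in compiled form; this text tells all that it offers.
- The arm moves only by the shell command python3 -m pendant 'ROWS' [FORCE]. ROWS is JSON, a list that holds one entry, the list of rows, each a list of 7 numbers: the shift along the tool's x, y, z in mm, then the turn, a rotation vector about the tool's x, y, z in rad, then the closure, from -1 (fully open) to 1 (shut). In form: [[[x, y, z, rx, ry, rz, hand], ...]]. A call has 1 to 20 rows; each row is the pose to reach, as a shift and turn from the pose commanded when the call began, along the tool's axes at that moment; what a row does not reach only later rows make up. A row lasts 1/8 s, in which the tool goes at most 62.5 mm and 10.7 degrees, less where a joint would pass 70% of its speed; a pose out of reach is approached as far as the arm can. A call with a gripper value outside its range is refused whole. The fingers move at their own pace and stop on an object; FORCE is the grip in N (left out, the last holds). Time passes only in rows, so rows that repeat a pose let the fingers close. It gives the time, the measured TCP pose, the force and the opening at its end, in the units of the state.
- arm.observe(): the state, without advancing time (a new reading comes with each control period).
- get_image(name): name is "scene" or "top" or "wrist"; returns the picture (384x512x3 uint8, red, green, blue); there is no depth.
- camera_model(name): a dict with "fx", "fy", "cx", "cy" (pixels), "k1" (the pictures are not rectified: a ray, as slopes to the right and down, at radius r is drawn at 1 + k1 r^2 times it, then the intrinsics apply), "position" and "orientation" of the camera in the world; the wrist camera has in their place "T_tool_cam" (4x4, takes a point from camera to tool coordinates, whose origin is the TCP and whose axes are the flange's). Camera axes: x right, y down, z forward; pixel columns grow to the right and rows downward; lengths in m; the calibration is good to about 2 mm. A picture is of the moment at which its call begins: read the wrist's pose just before it. camera_model takes no time and is no camera call.
- arm.sign_off(): hands the job in, once; it reports no verdict.
The state is a dict: "clock": time; "joints": joint angles; "dq": joint speeds; "joint_efforts": joint torques, N m; "position": TCP position; "ee_rot": TCP orientation; "force": force on the tool from outside, world axes, zero at the start; "ft_torque": the same for the moment, N m; "width": opening from 0.0 (shut) to 1.0 (fully open).
Only numpy, scipy, OpenCV 4.12 (cv2) and the standard library are available. Lean on these libraries where they do the work, as an engineer would, in place of code of your own. Each camera call takes 0.05 s, during which the arm holds its last target.

## Working session

There is one attempt and no reset: what is moved stays moved. The work goes in short steps, Python scripts to look and compute and a shell command to move; the robot and the scene stay as the last step left them, time stands still between calls to the robot, and variables do not carry over. Pictures are saved under pics/ and viewed, and the job is handed in when it is done.

```bash
mkdir -p pics; python3 - <<'E'
from cell import arm,get_image,camera_model
import cv2
s=arm.observe();print(s)
for n in ["scene","top","wrist"]:
    cv2.imwrite(f"pics/{n}0.png",get_image(n)[:,:,::-1]);print(n,camera_model(n))
E
```

```text
{'clock': 0.0, 'joints': array([ 1.12342041,  0.43521279,  0.02497792,  1.57412641, -0.01161081,
        1.13395858, -0.07513904]), 'dq': array([ 1.43133176e-03,  6.31682651e-05, -1.53700571e-03, -3.91535855e-04,
        7.50872119e-05, -1.87666276e-04,  7.12164418e-04]), 'joint_efforts': array([ 1.43997904e-04, -6.67852736e+01,  9.85006168e-01, -3.14456677e+01,
       -6.04453753e-02,  4.29072976e-02,  1.94154168e-04]), 'position': array([ 0.21112964, -0.58800731,  0.40393979]), 'ee_rot': array([-3.09357380e+00, -5.38452762e-01,  6.25929841e-04]), 'force': array([ 0.15607253,  0.517352  , -0.1081395 ]), 'ft_torque': array([0.01162788, 0.0153438 , 0.03546787]), 'width': 0.9963477223631664}
scene {'fx': 460.4913073636906, 'fy': 460.4913073636906, 'cx': 251.30655961003154, 'cy': 193.7151802124714, 'k1': -0.004513786933423783, 'position': array([ 0.56538218, -0.72463064,  1.07029458]), 'orientation': array([-2.54228177, -0.145356  ,  0.03770046])}
top {'fx': 439.7876621818996, 'fy': 439.7876621818996, 'cx': 251.8020778934441, 'cy': 196.68750760239396, 'k1': -0.15572403525611425, 'position': array([ 0.25037058, -0.0696018 ,  1.25701665]), 'orientation': array([-2.15942163,  2.05422243, -0.20977947])}
wrist {'fx': 311.76212389413416, 'fy': 311.76212389413416, 'cx': 253.94493461135534, 'cy': 190.44809112638836, 'k1': -0.08170421077508301, 'T_tool_cam': array([[-6.59733669e-05, -9.68056417e-01, -2.50732466e-01,
         6.71268027e-02],
       [ 9.99999849e-01,  7.31390337e-05, -5.45506012e-04,
        -4.96363778e-04],
       [ 5.46418925e-04, -2.50732464e-01,  9.68056265e-01,
         2.08261820e-02],
       [ 0.00000000e+00,  0.00000000e+00,  0.00000000e+00,
         1.00000000e+00]])}
```

View pics/scene0.png

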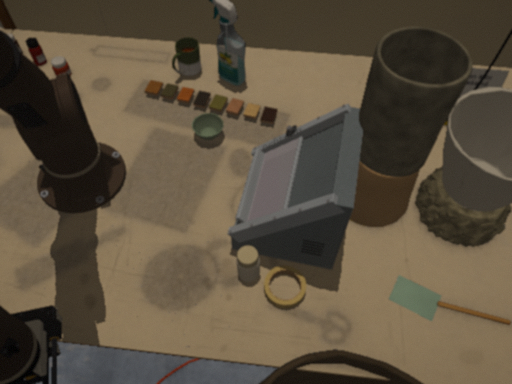

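View pics/top0.png

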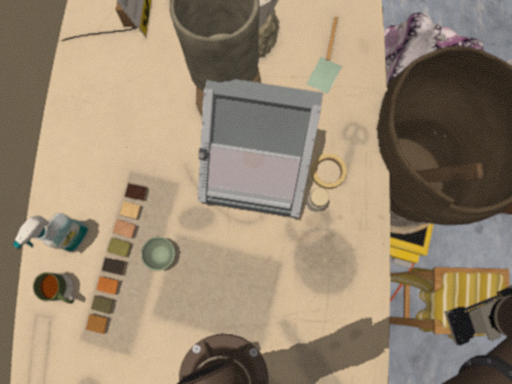

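View pics/wrist0.png

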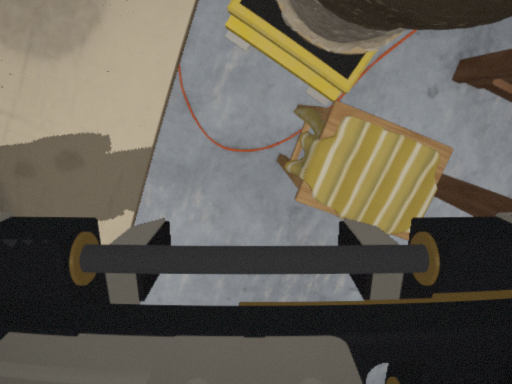

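The top view shows the booth at about (260,150), with the pointer knob on its left rail near (203,154). The scene view shows the pointer near (290,130). I'll enlarge both.

```bash
python3 - <<'E'
import cv2
a=cv2.imread("pics/top0.png")[75:225,190:330];cv2.imwrite("pics/tz.png",cv2.resize(a,None,fx=4,fy=4,interpolation=2)[:600])
a=cv2.imread("pics/scene0.png")[100:270,225:370];cv2.imwrite("pics/sz.png",cv2.resize(a,None,fx=3.5,fy=3.5,interpolation=2))
E
```

```text
(no output)
```

View pics/tz.png

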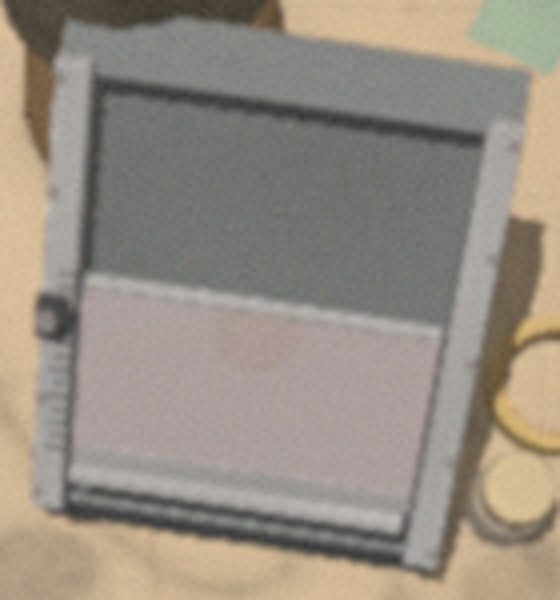

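View pics/sz.png

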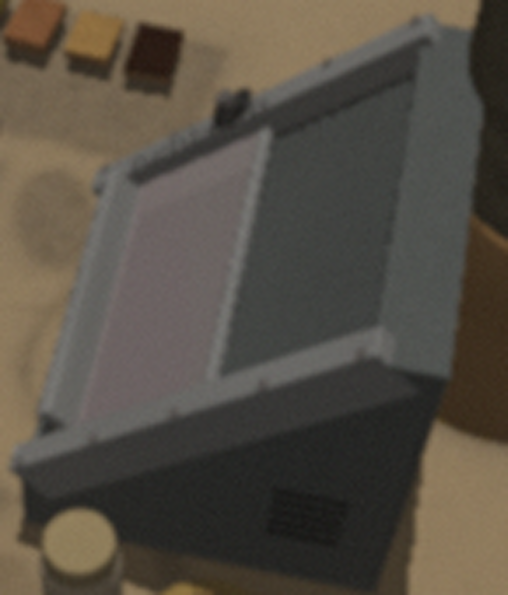

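The enlarged top view shows the rail ends, the lip (about rows 465-530) and the pointer at about (75,318) zoomed. Next I'll fit the booth pose from the rail corners in both views, measured in zoomed pixels.

```bash
cat > h.py <<'E'
import numpy as np, cv2
from scipy.spatial.transform import Rotation as R
from cell import arm,get_image,camera_model
def pose(n,s=None):
    m=camera_model(n)
    if n=="wrist":
        T=np.eye(4);T[:3,:3]=R.from_rotvec(s["ee_rot"]).as_matrix();T[:3,3]=s["position"]
        T=T@m["T_tool_cam"];return m,T[:3,:3],T[:3,3]
    return m,R.from_rotvec(m["orientation"]).as_matrix(),np.array(m["position"])
def proj(n,P,s=None):
    m,Rm,t=pose(n,s);c=(np.atleast_2d(P)-t)@Rm;u=c[:,:2]/c[:,2:]
    u=u*(1+m["k1"]*(u**2).sum(1,keepdims=True))
    return u*[m["fx"],m["fy"]]+[m["cx"],m["cy"]]
def ray(n,p,s=None):
    m,Rm,t=pose(n,s);d=(np.array(p,float)-[m["cx"],m["cy"]])/[m["fx"],m["fy"]];u=d.copy()
    for _ in range(20):u=d/(1+m["k1"]*(u@u))
    return t,Rm@np.array([u[0],u[1],1])
def booth(b,P): # booth frame -> world, b=x,y,yaw
    c,s=np.cos(b[2]),np.sin(b[2]);P=np.atleast_2d(P)
    return P@np.array([[c,s,0],[-s,c,0],[0,0,1]])+[b[0],b[1],0]
def slope(sx,y,out): # slope coords -> booth frame
    k=.5**.5;return np.array([(sx-out)*k,y,.07+(sx+out)*k])
def onslope(b,n,p,out,s=None): # ray with plane at height out above the pane -> (up slope, y)
    t,d=ray(n,p,s);c,sn=np.cos(b[2]),np.sin(b[2]);M=np.array([[c,sn,0],[-sn,c,0],[0,0,1]])
    t=M@(t-[b[0],b[1],0]);d=M@d;k=.5**.5;nn=np.array([-k,0,k]);o=slope(0,0,out)
    q=t+d*(nn@(o-t))/(nn@d);return (q-o)@np.array([k,0,k]),q[1]
E
python3 - <<'E'
from h import *
from scipy.optimize import least_squares
T=lambda x,y:(190+(x+.5)/4-.5,75+(y+.5)/4-.5)
S=lambda x,y:(225+(x+.5)/3.5-.5,100+(y+.5)/3.5-.5)
obs=[("top",(0,.14,.014),T(33,505)),("top",(0,-.14,.014),T(437,574)),("top",(.32,.14,.014),T(60,57)),("top",(.32,-.14,.014),T(525,126)),
("scene",(0,.14,.014),S(97,182)),("scene",(0,-.14,.014),S(14,460)),("scene",(.32,-.14,.014),S(392,350)),("scene",(.32,.14,.014),S(432,15))]
f=lambda b:np.concatenate([proj(n,booth(b,slope(*P)))[0]-q for n,P,q in obs])
r=least_squares(f,[.55,-.05,-.15],loss='soft_l1');b=r.x
print(b,np.degrees(b[2]));print(f(b).reshape(-1,2).round(1))
for nm,q,o in [("lip top edge outer L",T(75,470),.028),("lip R low",T(402,530),.028),("lip L low",T(68,490),.028),("pane top L",T(85,275),0),("ptr tip",T(76,318),.02)]:
    print(nm,np.round(onslope(b,"top",q,o),4))
for y in (.112,-.112):
  for o in (0,.028):
    for s_ in (.03,.044): print(y,o,s_,[(4*(p-[190,75])).round() for p in proj("top",booth(b,slope(s_,y,o)))])
for s_ in (.107,.157):
  for o in (.014,.03): print(s_,o,4*(proj("top",booth(b,slope(s_,.118,o)))-[190,75]),3.5*(proj("scene",booth(b,slope(s_,.118,o)))-[225,100]))
E
```

```text
[ 0.47551233 -0.04468913 -0.105834  ] -6.063841785764452
[[-0.2 -0.4]
 [ 0.2 -2. ]
 [-1.1 -0.2]
 [ 0.6 -0.5]
 [ 0.  -3.5]
 [-0.9  3.1]
 [-2.7  0.8]
 [ 0.1 -1.8]]
lip top edge outer L [0.0418 0.1097]
lip R low [ 0.0341 -0.1105]
lip L low [0.0251 0.1135]
pane top L [0.1719 0.1159]
ptr tip [0.151  0.1166]
0.112 0 0.03 [array([ 77., 461.])]
0.112 0 0.044 [array([ 78., 443.])]
0.112 0.028 0.03 [array([ 69., 483.])]
0.112 0.028 0.044 [array([ 70., 465.])]
-0.112 0 0.03 [array([403., 511.])]
-0.112 0 0.044 [array([407., 494.])]
-0.112 0.028 0.03 [array([402., 534.])]
-0.112 0.028 0.044 [array([405., 517.])]
0.107 0.014 [[ 70.49280061 371.53314296]] [[189.40081393 142.67417333]]
0.107 0.03 [[ 65.57640503 383.5329256 ]] [[175.18627578 130.04546377]]
0.157 0.014 [[ 74.7296131  303.56051856]] [[240.15660214 118.84775163]]
0.157 0.03 [[ 69.73228228 315.00472434]] [[225.8844483  105.68919118]]
```

```bash
python3 - <<'E'
from h import *
from scipy.optimize import least_squares
T=lambda x,y:(190+(x+.5)/4-.5,75+(y+.5)/4-.5)
S=lambda x,y:(225+(x+.5)/3.5-.5,100+(y+.5)/3.5-.5)
A=[("top",(0,.14,.014),T(33,505)),("top",(0,-.14,.014),T(437,574)),("top",(.32,.14,.014),T(60,57)),("top",(.32,-.14,.014),T(525,126))]
A2=A+[("top",(.03,.112,.028),T(69,488)),("top",(.03,-.112,.028),T(401,531)),("top",(.177,.116,0),T(85,272)),("top",(.177,-.116,0),T(440,325))]
B=[("scene",(0,.14,.014),S(97,182)),("scene",(0,-.14,.014),S(14,460)),("scene",(.32,-.14,.014),S(392,350)),("scene",(.32,.14,.014),S(432,15))]
B2=B+[("scene",(.177,.116,0),S(272,130)),("scene",(.177,-.116,0),S(215,380))]
for o in (A,A2,B,B2,A2+B2):
    f=lambda b:np.concatenate([proj(n,booth(b,slope(*P)))[0]-q for n,P,q in o])
    r=least_squares(f,[.55,-.05,-.15],loss='soft_l1');print(r.x.round(4));print(f(r.x).reshape(-1,2).round(1).tolist())
E
```

```text
[ 0.4738 -0.0444 -0.1121]
[[-0.3, -0.1], [0.1, -1.1], [-0.6, 0.2], [1.0, 0.6]]
[ 0.4738 -0.0439 -0.1079]
[[-0.5, 0.1], [-0.1, -1.3], [-1.3, 0.3], [0.4, 0.3], [0.1, -0.4], [0.2, 1.8], [-0.2, -0.5], [1.5, -0.1]]
[ 0.4774 -0.0461 -0.094 ]
[[0.0, -3.1], [0.4, 3.8], [-0.8, 0.6], [0.3, -2.2]]
[ 0.476  -0.0443 -0.1009]
[[-0.1, -3.6], [-0.4, 3.0], [-2.0, 0.3], [0.1, -2.3], [0.7, -2.1], [1.4, 2.9]]
[ 0.4746 -0.0438 -0.1067]
[[-0.5, -0.1], [-0.1, -1.6], [-1.4, 0.1], [0.3, -0.1], [0.1, -0.7], [0.2, 1.4], [-0.2, -0.8], [1.5, -0.5], [-0.2, -3.8], [-1.2, 2.7], [-3.2, 0.5], [-0.2, -2.1], [0.4, -2.0], [0.5, 2.9]]
```

```bash
cat >> h.py <<'E'
B=np.array([.4746,-.0438,-.1067])
def plan(s_,y,out,tilt,dz=0,b=B):
    """tip (centre line end) at slope coords; prints tool-axis shift mm and turn from present measured pose"""
    st=arm.observe();R0=R.from_rotvec(st["ee_rot"])
    tx=np.radians(tilt);z=np.array([np.sin(tx),0,-np.cos(tx)]);x=np.array([np.cos(tx),0,np.sin(tx)])
    Mb=np.column_stack([x,np.cross(z,x),z]);Rt=R.from_euler('z',b[2])*R.from_matrix(Mb)
    p=booth(b,slope(s_,y,out))[0]+[0,0,dz]-.178*Rt.as_matrix()[:,2]
    print("target",p.round(4),"shift mm",(R0.inv().apply(p-st["position"])*1000).round(1),"turn",(R0.inv()*Rt).as_rotvec().round(4))
E
python3 -c "
from h import *
plan(0,0,.045,20,.1)
plan(0,0,.045,20)"
```

```text
target [ 0.3824 -0.0339  0.3691] shift mm [ 348.5 -463.6   35.6] turn [-0.0799  0.3435  0.4465]
target [ 0.3824 -0.0339  0.2691] shift mm [ 348.5 -463.5  135.6] turn [-0.0799  0.3435  0.4465]
```

```bash
python3 -m pendant '[[[50,-66,0,0,0,0.1,1],[100,-132,0,0,0,0.2,1],[150,-200,0,0,0,0.3,1],[200,-265,0,0,0,0.4,1],[250,-330,10,-0.02,0.1,0.44,1],[300,-400,20,-0.05,0.2,0.446,1],[348,-463,35,-0.08,0.3435,0.4465,1],[348,-463,35,-0.08,0.3435,0.4465,1],[348,-463,35,-0.08,0.3435,0.4465,1],[348,-463,35,-0.08,0.3435,0.4465,1],[348,-463,35,-0.08,0.3435,0.4465,1],[348,-463,35,-0.08,0.3435,0.4465,1],[348,-463,35,-0.08,0.3435,0.4465,1]]]' 10
python3 - <<'E'
from h import *
s=arm.observe();print(s['joints'].round(3),s['width'])
cv2.imwrite("pics/w1.png",get_image("wrist")[:,:,::-1])
plan(0,0,.045,20)
E
```

```text
clock: 1.78
position: [0.382, -0.0359, 0.3697]
ee_rot: [3.069, -0.167, 0.542]
force: [0.6, -0.0, -0.3]
width: 0.003
[ 0.386  0.011 -0.457  2.272  0.136  0.52  -1.856] 0.003115800806616747
target [ 0.3824 -0.0339  0.2691] shift mm [-34.4  -2.1  94.6] turn [ 0.0019 -0.0006 -0.0015]
```

View pics/w1.png

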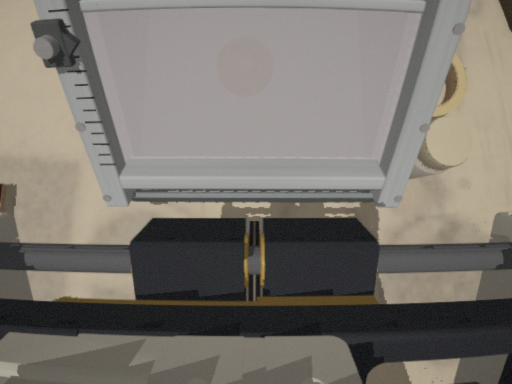

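The wrist view shows the pointer tip near (78,47) with the knob at (45,47). The lip spans rows 162-188, columns 122-383, and the fingers are closed at (254,255) below it.

```bash
python3 - <<'E'
import cv2
a=cv2.imread("pics/w1.png")[10:210,20:180];cv2.imwrite("pics/w1z.png",cv2.resize(a,None,fx=3,fy=3,interpolation=2))
from h import *
s=arm.observe()
for y in (.14,-.14): print(proj("wrist",booth(B,slope(0,y,.014)),s))
for y in (.112,-.112):
  for q in (.03,.044): print(y,q,proj("wrist",booth(B,slope(q,y,.028)),s))
E
```

```text
[[105.87740555 206.31859442]]
[[398.04962321 205.73197986]]
0.112 0.03 [[121.06144581 191.50977681]]
0.112 0.044 [[116.56197404 178.51733895]]
-0.112 0.03 [[382.40972408 190.98395671]]
-0.112 0.044 [[386.73554589 177.971242  ]]
```

View pics/w1z.png

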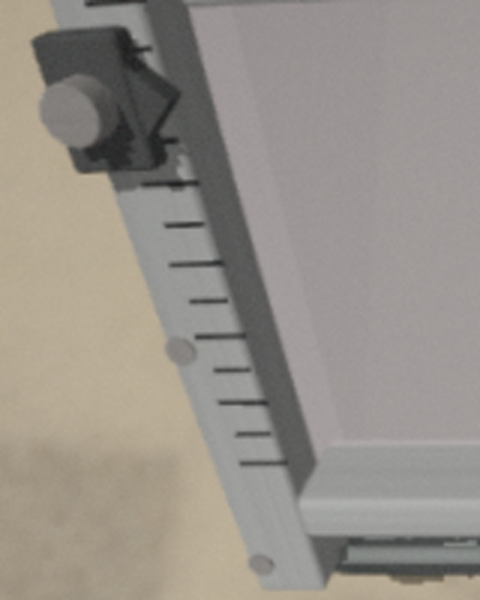

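```bash
python3 - <<'E'
from h import *
s=arm.observe()
W=lambda x,y:(20+(x+.5)/3-.5,10+(y+.5)/3-.5)
for x,y in [(285,463),(268,434),(265,403),(245,337),(222,264),(198,183)]: print("tick",np.round(onslope(B,"wrist",W(x,y),.014,s),4))
for o in (.012,.014,.02,.024,.028,.034): print("tip",o,np.round(onslope(B,"wrist",W(181,96),o,s),4),np.round(onslope(B,"top",(190+77/4-.5,75+318/4-.4),o),4))
print("lip",[np.round(onslope(B,"wrist",W(300,y),.028,s),4) for y in(498,535)])
E
```

```text
tick [0.049  0.1171]
tick [0.0588 0.1192]
tick [0.0688 0.1172]
tick [0.0887 0.1168]
tick [0.1087 0.1167]
tick [0.129  0.1165]
tip 0.012 [0.1482 0.1154] [0.1477 0.1168]
tip 0.014 [0.1487 0.1144] [0.1488 0.1165]
tip 0.02 [0.15   0.1111] [0.1521 0.1155]
tip 0.024 [0.1509 0.109 ] [0.1543 0.1148]
tip 0.028 [0.1519 0.1069] [0.1565 0.1141]
tip 0.034 [0.1532 0.1037] [0.1597 0.1131]
lip [array([0.0469, 0.1085]), array([0.0339, 0.1122])]
```

```bash
python3 -c "
from h import *
plan(-.005,0,.045,20)
plan(-.003,0,.015,20)"
```

```text
target [ 0.3789 -0.0336  0.2655] shift mm [-38.9  -2.1  96.7] turn [ 0.0019 -0.0006 -0.0015]
target [ 0.4014 -0.036   0.2458] shift mm [-24.4  -2.1 123.1] turn [ 0.0019 -0.0006 -0.0015]
```

```bash
python3 -m pendant '[[[-20,-2,40,0,0,0,1],[-39,-2,75,0,0,0,1],[-39,-2,97,0,0,0,1],[-34,-2,106,0,0,0,1],[-29,-2,115,0,0,0,1],[-24,-2,123,0,0,0,1],[-24,-2,123,0,0,0,1],[-24,-2,123,0,0,0,1]]]'
python3 - <<'E'
from h import *
s=arm.observe();print(s['joints'].round(3),s['force'])
cv2.imwrite("pics/w2.png",get_image("wrist")[:,:,::-1])
k=.5**.5
v=R.from_rotvec(s['ee_rot']).inv().apply(booth(np.array([0,0,B[2]]),[k,0,k])[0]);print("upslope in tool",v)
plan(-.003,0,.015,20)
E
```

```text
clock: 2.82
position: [0.4018, -0.0353, 0.246]
ee_rot: [3.07, -0.164, 0.542]
force: [-0.6, 0.2, -0.2]
width: 0.008
[ 0.09   0.271 -0.195  2.41   0.785  0.17  -2.523] [-0.58769088  0.23609348 -0.2134211 ]
upslope in tool [ 9.06547958e-01  7.28986929e-04 -4.22102201e-01]
target [ 0.4014 -0.036   0.2458] shift mm [-0.4  0.7  0.3] turn [ 0.0013 -0.0008  0.0001]
```

View pics/w2.png

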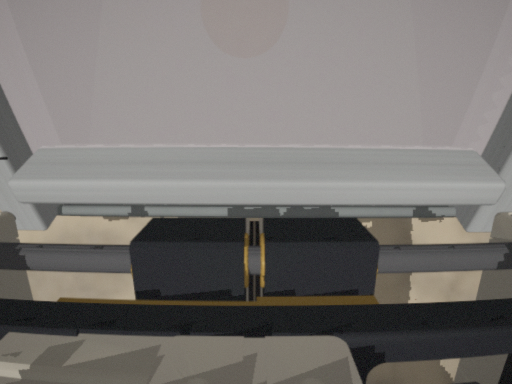

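The fingers hang just below the lip's lower edge (row 203) and clear of the booth. I'll push up the slope, covering part of the way first.

```bash
python3 -m pendant '[[[6,0,-3,0,0,0,1],[12,0,-5.5,0,0,0,1],[18,0,-8.5,0,0,0,1],[23,0,-10.5,0,0,0,1],[27,0,-12.5,0,0,0,1],[32,0,-15,0,0,0,1],[36,0,-17,0,0,0,1],[41,0,-19,0,0,0,1],[45,0,-21,0,0,0,1],[50,0,-23.3,0,0,0,1],[54,0,-25.2,0,0,0,1],[54,0,-25.2,0,0,0,1]]]'
python3 - <<'E'
from h import *
s=arm.observe();print(s['joints'].round(3),s['force'])
cv2.imwrite("pics/w3.png",get_image("wrist")[:,:,::-1])
E
```

```text
clock: 4.38
position: [0.4442, -0.0397, 0.2885]
ee_rot: [3.07, -0.164, 0.543]
force: [-2.9, -1.6, 0.2]
width: 0.008
[ 0.311  0.26  -0.428  2.261  0.54   0.342 -2.246] [-2.89501237 -1.57111234  0.16397787]
```

View pics/w3.png

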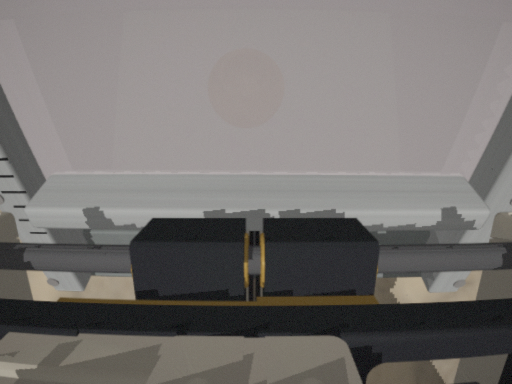

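```bash
python3 - <<'E'
import cv2
a=cv2.imread("pics/w3.png")[140:300,0:200];cv2.imwrite("pics/w3z.png",cv2.resize(a,None,fx=3.5,fy=3.5,interpolation=2))
from h import *
s=arm.observe()
for p in [(28,208),(26,223)]: print(np.round(onslope(B,"wrist",p,.028,s),4))
for p in [(3,159),(12,178),(20,192),(27,206),(34,219),(40,231)]: print("tick",np.round(onslope(B,"wrist",p,.014,s),4))
E
```

```text
[0.0907 0.106 ]
[0.0808 0.112 ]
tick [0.1088 0.1186]
tick [0.0976 0.1196]
tick [0.0887 0.1196]
tick [0.0792 0.1203]
tick [0.0696 0.1208]
tick [0.0602 0.1217]
```

View pics/w3z.png

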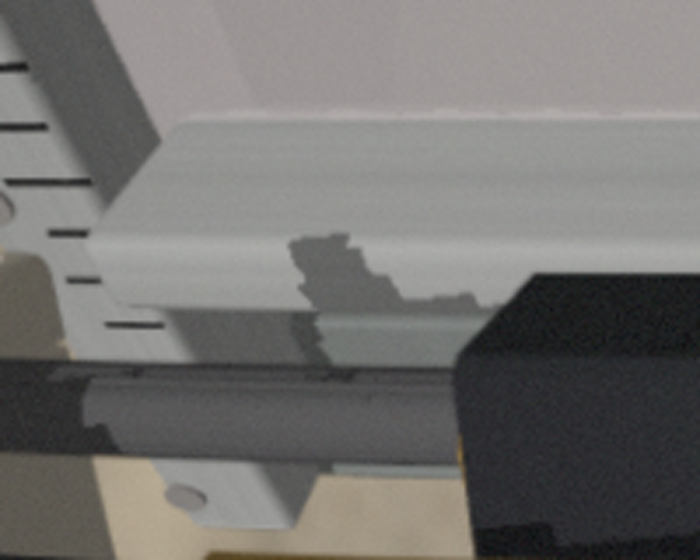

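```bash
python3 -m pendant '[[[4,0,-1.9,0,0,0,1],[9,0,-4.2,0,0,0,1],[14,0,-6.5,0,0,0,1],[18,0,-8.4,0,0,0,1],[23,0,-10.7,0,0,0,1],[27,0,-12.6,0,0,0,1],[32,0,-14.9,0,0,0,1],[36,0,-16.8,0,0,0,1],[41,0,-19.1,0,0,0,1],[45,0,-21,0,0,0,1],[48,0,-22.4,0,0,0,1],[48,0,-22.4,0,0,0,1]]]'
python3 -c "
from h import *
s=arm.observe();print(s['position'],s['force'],s['joints'].round(2))"
python3 -m pendant '[[[-5,0,2.3,0,0,0,1],[-16,0,-30,0,0,0,1],[-20,0,-80,0,0,0,1],[-20,0,-120,0,0,0,1],[-20,0,-120,0,0,0,1],[-20,0,-120,0,0,0,1]]]'
python3 - <<'E'
from h import *
s=arm.observe();print(s['position'].tolist(),s['ee_rot'].tolist())
w=get_image("wrist")[:,:,::-1]
cv2.imwrite("pics/w4.png",w);cv2.imwrite("pics/t4.png",get_image("top")[:,:,::-1])
E
```

```text
clock: 5.92
position: [0.4815, -0.0433, 0.326]
ee_rot: [3.07, -0.163, 0.544]
force: [-1.8, -0.5, -0.6]
width: 0.006
[ 0.48151477 -0.04333202  0.32602354] [-1.75523359 -0.52647584 -0.60016912] [ 0.38  0.26 -0.5   2.13  0.43  0.47 -2.11]
clock: 6.68
position: [0.4215, -0.037, 0.4311]
ee_rot: [3.069, -0.163, 0.543]
force: [0.5, -0.7, -0.6]
width: 0.005
[0.4215185085537056, -0.03697787910955658, 0.43114803457714346] [3.069494407658201, -0.16344826161120712, 0.5432801334494844]
```

View pics/w4.png

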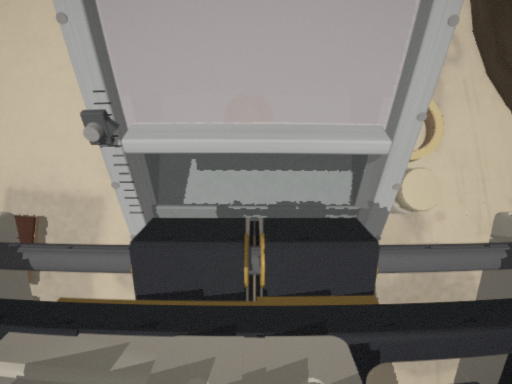

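```bash
python3 - <<'E'
import cv2
a=cv2.imread("pics/w4.png")[80:180,70:190];cv2.imwrite("pics/w4z.png",cv2.resize(a,None,fx=6,fy=6,interpolation=2))
from h import *
s=arm.observe()
for q in (.044,.037,.03,.12,.15): print(q,[proj("wrist",booth(B,slope(q,.112,o)),s).round(1).tolist() for o in (0,.014,.028)])
E
```

```text
0.044 [[[151.3, 205.8]], [[147.9, 214.8]], [[144.4, 224.5]]]
0.037 [[[152.6, 210.5]], [[149.3, 219.6]], [[145.9, 229.3]]]
0.03 [[[153.9, 215.1]], [[150.8, 224.2]], [[147.4, 233.9]]]
0.12 [[[134.4, 144.9]], [[129.7, 153.1]], [[124.7, 162.1]]]
0.15 [[[126.4, 115.2]], [[121.1, 122.7]], [[115.2, 130.9]]]
```

View pics/w4z.png

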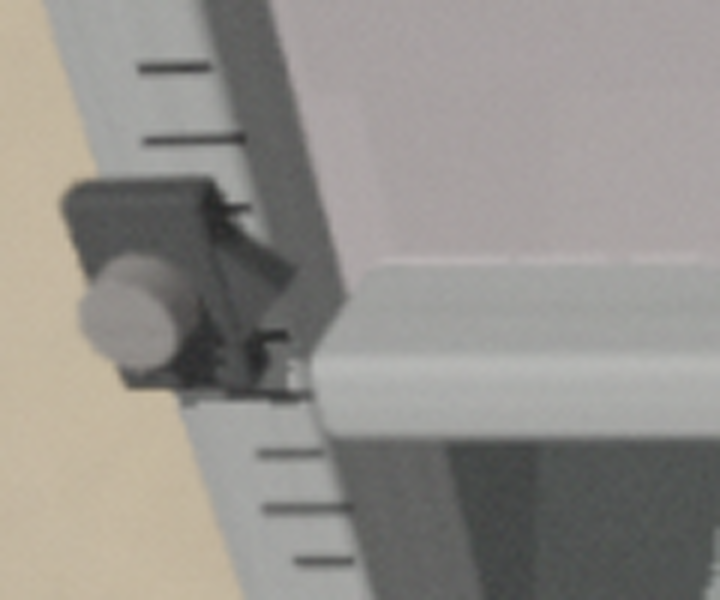

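```bash
python3 - <<'E'
from h import *
s4=arm.observe();s1=dict(position=np.array([.382,-.0359,.3697]),ee_rot=np.array([3.069,-.167,.542]))
def tri(a):
    M=np.zeros((3,3));v=np.zeros(3);D=[]
    for n,p,s in a:
        t,d=ray(n,p,s);d/=np.linalg.norm(d);P=np.eye(3)-np.outer(d,d);M+=P;v+=P@t;D.append((t,P))
    x=np.linalg.solve(M,v);print("resid mm",[np.linalg.norm(P@(x-t))*1e3 for t,P in D])
    q=R.from_euler('z',-B[2]).apply(x-[B[0],B[1],0])-[0,0,.07];k=.5**.5
    return np.array([(q[0]+q[2])*k,q[1],(q[2]-q[0])*k])
w4=("wrist",(119.1,124.6),s4)
print("tip s,y,out",tri([("wrist",(80,41.8),s1),w4]))
print(tri([("wrist",(80,41.8),s1),w4,("top",(208.9,154.2),None)]))
for o in (.012,.014,.017,.02,.024): print(o,np.round(onslope(B,"wrist",w4[1],o,s4),4))
for nm,z in [("upper outer",(315,358)),("lower outer",(335,434))]: print(nm,np.round(onslope(B,"wrist",(70+(z[0]+.5)/6-.5,80+(z[1]+.5)/6-.5),.028,s4),4))
print("upper root",np.round(onslope(B,"wrist",(70+365/6,80+264/6),0,s4),4))
k=.5**.5;m,Rm,t=pose("wrist",s4);q=R.from_euler('z',-B[2]).apply(t-[B[0],B[1],0])-[0,0,.07];print("cam s,out",(q[0]+q[2])*k,(q[2]-q[0])*k)
E
```

```text
resid mm [np.float64(0.0024502181104183785), np.float64(0.0024502181104310346)]
tip s,y,out [0.14867283 0.11378103 0.01473846]
resid mm [np.float64(0.6390087274207346), np.float64(0.6194839641319507), np.float64(0.5842810190715434)]
[0.14716603 0.11603722 0.01093569]
0.012 [0.1473 0.1151]
0.014 [0.1483 0.1141]
0.017 [0.1498 0.1127]
0.02 [0.1514 0.1112]
0.024 [0.1535 0.1093]
upper outer [0.1423 0.1084]
lower outer [0.1302 0.1087]
upper root [0.1414 0.1101]
cam s,out 0.26859350698369117 0.2457279880333891
```

The lip is about 12 mm short of the pointer tip, which sits at s≈0.148-0.149 against a lip middle of about 0.136. I'll push 8 mm more, then look squarely at the two along the pane normal.

```bash
python3 -m pendant '[[[0,0,40,0,0,0,1],[4,0,90,0,0,0,1],[15,0,122.3,0,0,0,1],[20,0,120,0,0,0,1],[22,0,119,0,0,0,1],[24,0,118.2,0,0,0,1],[26,0,117.2,0,0,0,1],[27.2,0,116.6,0,0,0,1],[27.2,0,116.6,0,0,0,1],[27.2,0,116.6,0,0,0,1]]]'
python3 -c "
from h import *
s=arm.observe();print(s['position'],s['ee_rot'],s['force'],s['joints'].round(2))"
python3 -m pendant '[[[-5,0,2.3,0,0,0,1],[-16,0,-30,0,0,0,1],[-20,0,-80,0,0,0,1],[-20,0,-120,0,0,0,1],[-50,0,-130,0,0.15,0,1],[-90,0,-140,0,0.3,0,1],[-130,0,-140,0,0.45,0,1],[-130,0,-140,0,0.45,0,1],[-130,0,-140,0,0.45,0,1]]]'
python3 - <<'E'
from h import *
s=arm.observe();print(s['position'].tolist(),s['ee_rot'].tolist(),s['joints'].round(2))
w=get_image("wrist")[:,:,::-1];cv2.imwrite("pics/w5.png",w)
k=.5**.5;m,Rm,t=pose("wrist",s);q=R.from_euler('z',-B[2]).apply(t-[B[0],B[1],0])-[0,0,.07];print("cam s,out",(q[0]+q[2])*k,(q[2]-q[0])*k)
E
```

```text
clock: 8.02
position: [0.4865, -0.0441, 0.3316]
ee_rot: [3.07, -0.164, 0.543]
force: [-4.2, -0.3, 1.2]
width: 0.004
[ 0.48650095 -0.04413497  0.33156936] [ 3.06966543 -0.16364533  0.54280134] [-4.186314   -0.25282469  1.15463857] [ 0.44  0.27 -0.56  2.11  0.45  0.49 -2.13]
clock: 9.15
position: [0.3181, -0.0257, 0.4193]
ee_rot: [2.849, -0.15, 1.209]
force: [1.0, 0.1, -0.8]
width: 0.007
[0.31813972607203667, -0.025695976516051107, 0.4193137506986354] [2.8490836974965585, -0.15025236930544345, 1.2090684006484618] [ 0.52 -0.3  -0.52  2.48 -0.28  0.13 -1.46]
cam s,out 0.2023644768957562 0.3390863577399619
```

View pics/w5.png

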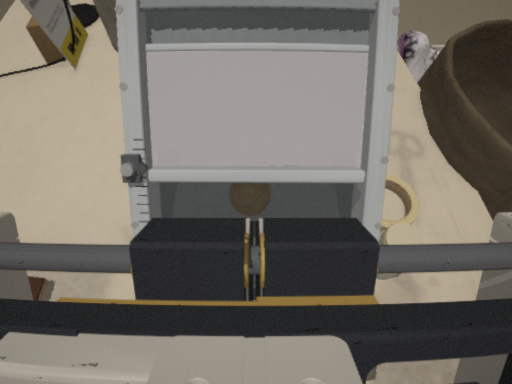

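Here the view is nearly square: the lip band is at rows 168-182 and the pointer tip near (148,170). I'll enlarge it and measure.

```bash
python3 - <<'E'
import cv2
a=cv2.imread("pics/w5.png")[140:215,105:205];cv2.imwrite("pics/w5z.png",cv2.resize(a,None,fx=8,fy=8,interpolation=2))
E
```

```text
(no output)
```

View pics/w5z.png

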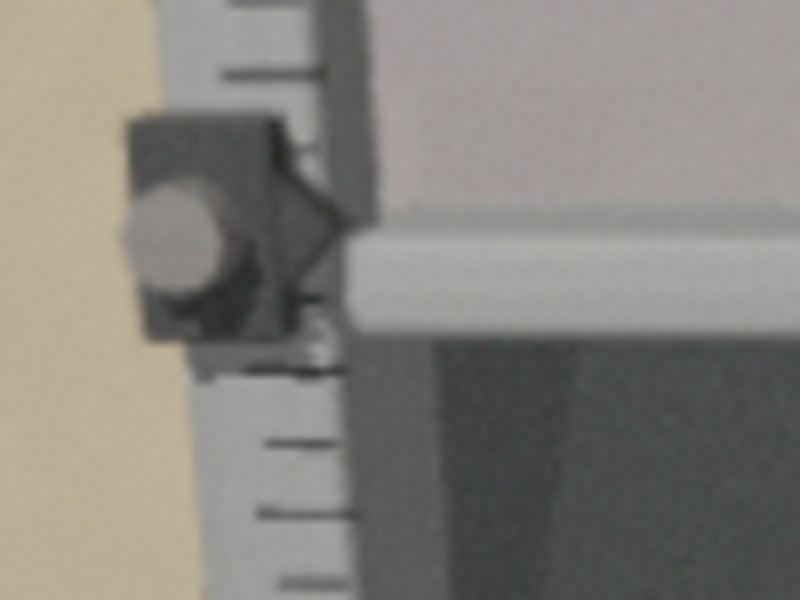

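```bash
python3 - <<'E'
from h import *
s=arm.observe();Z=lambda x,y:(105+(x+.5)/8-.5,140+(y+.5)/8-.5)
s1=dict(position=np.array([.382,-.0359,.3697]),ee_rot=np.array([3.069,-.167,.542]));s4=dict(position=np.array([0.4215185085537056, -0.03697787910955658, 0.43114803457714346]),ee_rot=np.array([3.069494407658201, -0.16344826161120712, 0.5432801334494844]))
for y in (235,333): print("lip out28",np.round(onslope(B,"wrist",Z(360,y),.028,s),4))
for o in (.01,.014,.018,.024): print("tip",o,np.round(onslope(B,"wrist",Z(346,228),o,s),4))
for y in (75,371,443,515,584): print("tick",np.round(onslope(B,"wrist",Z(320,y),.014,s),4))
for st,a in ((s1,(80,41.8)),(s4,(119.1,124.6))):
  for o in (.01,.014,.018,.024): print("old tip",o,np.round(onslope(B,"wrist",a,o,st),4))
E
```

```text
lip out28 [0.1508 0.1081]
lip out28 [0.138  0.1091]
tip 0.01 [0.1487 0.1161]
tip 0.014 [0.1494 0.1147]
tip 0.018 [0.15   0.1133]
tip 0.024 [0.151  0.1113]
tick [0.1697 0.1167]
tick [0.1299 0.1198]
tick [0.1198 0.1206]
tick [0.1097 0.1215]
tick [0.0998 0.1223]
old tip 0.01 [0.1474 0.1165]
old tip 0.014 [0.1483 0.1143]
old tip 0.018 [0.1492 0.1122]
old tip 0.024 [0.1506 0.109 ]
old tip 0.01 [0.147  0.1161]
old tip 0.014 [0.149  0.1142]
old tip 0.018 [0.1511 0.1122]
old tip 0.024 [0.1542 0.1093]
```

Both estimates put the lip about 5 mm short (lip middle 0.1444, tip about 0.1495). I'll go back to a hover below the lip, starting from the measured pose, then finish with a small push.

```bash
cat >> h.py <<'E'
CP=np.array([0.48650095,-0.04413497,0.33156936]);CR=R.from_rotvec([3.06966543,-0.16364533,0.54280134])
def rel(v):
    s=arm.observe();R0=R.from_rotvec(s["ee_rot"]);p=CP+CR.apply(np.array(v)/1e3)
    print(v,"shift",(R0.inv().apply(p-s["position"])*1e3).round(1),"turn",(R0.inv()*CR).as_rotvec().round(4))
E
python3 -c "
from h import *
rel([-20,0,-80]);rel([-16,0,-30]);rel([-8,0,3.7])"
```

```text
[-20, 0, -80] shift [ 70.8   0.4 101.9] turn [-0.0006 -0.4529  0.0005]
[-16, 0, -30] shift [ 52.5   0.4 148.6] turn [-0.0006 -0.4529  0.0005]
[-8, 0, 3.7] shift [ 45.    0.4 182.4] turn [-0.0006 -0.4529  0.0005]
```

```bash
python3 -m pendant '[[[30,0,30,0,-0.15,0,1],[55,0,65,0,-0.3,0,1],[70.8,0,101.9,0,-0.453,0,1],[70.8,0,101.9,0,-0.453,0,1],[52.5,0,148.6,0,-0.453,0,1],[45,0.4,182.4,0,-0.453,0,1],[45,0.4,182.4,0,-0.453,0,1],[45,0.4,182.4,0,-0.453,0,1]]]'
python3 -c "
from h import *
rel([0,0,0]);rel([4.1,0,-1.9]);print(arm.observe()['force'])"
```

```text
clock: 10.2
position: [0.4788, -0.0431, 0.3247]
ee_rot: [3.071, -0.162, 0.541]
force: [-0.0, 0.3, 0.6]
width: 0.001
[0, 0, 0] shift [ 9.6  0.3 -3.8] turn [-0.0009  0.0016  0.0007]
[4.1, 0, -1.9] shift [13.7  0.3 -5.7] turn [-0.0009  0.0016  0.0007]
[-0.03252531  0.31005245  0.61886703]
```

```bash
python3 -m pendant '[[[4,0,-1.6,0,0,0,1],[8,0,-3.2,0,0,0,1],[10,0,-4,0,0,0,1],[12,0,-5,0,0,0,1],[13.8,0,-5.8,0,0,0,1],[13.8,0,-5.8,0,0,0,1],[13.8,0,-5.8,0,0,0,1]]]'
python3 -c "
from h import *
rel([0,0,0]);s=arm.observe();print(s['position'].tolist(),s['ee_rot'].tolist())"
python3 -m pendant '[[[-5,0,2.3,0,0,0,1],[-16,0,-30,0,0,0,1],[-20,0,-80,0,0,0,1],[-20,0,-120,0,0,0,1],[-50,0,-130,0,0.15,0,1],[-90,0,-140,0,0.3,0,1],[-120,0,-130,0,0.42,0,1],[-120,0,-130,0,0.42,0,1],[-120,0,-130,0,0.42,0,1]]]'
python3 - <<'E'
from h import *
s=arm.observe();print(s['position'].tolist(),s['ee_rot'].tolist(),s['joints'].round(2))
w=get_image("wrist")[:,:,::-1];cv2.imwrite("pics/w6.png",w)
k=.5**.5;m,Rm,t=pose("wrist",s);q=R.from_euler('z',-B[2]).apply(t-[B[0],B[1],0])-[0,0,.07];print("cam s,out",(q[0]+q[2])*k,(q[2]-q[0])*k)
c=proj("wrist",booth(B,slope(.15,.114,.014)),s)[0].astype(int);print(c)
x,y=c[0]-45,c[1]-35;print(x,y)
cv2.imwrite("pics/w6z.png",cv2.resize(w[y:y+75,x:x+100],None,fx=8,fy=8,interpolation=2))
E
```

```text
clock: 11.08
position: [0.4893, -0.0449, 0.3333]
ee_rot: [3.071, -0.164, 0.536]
force: [-4.9, 0.1, 1.6]
width: 0.006
[0, 0, 0] shift [-3.3 -0.5  0.7] turn [0.0002 0.0044 0.    ]
[0.4892881073776704, -0.04490434984538408, 0.33331926122765754] [3.0709104400590657, -0.16374490643438563, 0.536016533964812]
clock: 12.2
position: [0.3324, -0.0272, 0.4145]
ee_rot: [2.873, -0.149, 1.157]
force: [0.8, 0.0, 0.1]
width: 0.006
[0.3324080725775823, -0.027172816100804357, 0.41448752869091754] [2.872599836625788, -0.14911285448553033, 1.1572660122111909] [ 0.77 -0.27 -0.7   2.44 -0.66  0.17 -1.05]
cam s,out 0.20835774905216267 0.323068323350463
[143 163]
98 128
```

View pics/w6z.png

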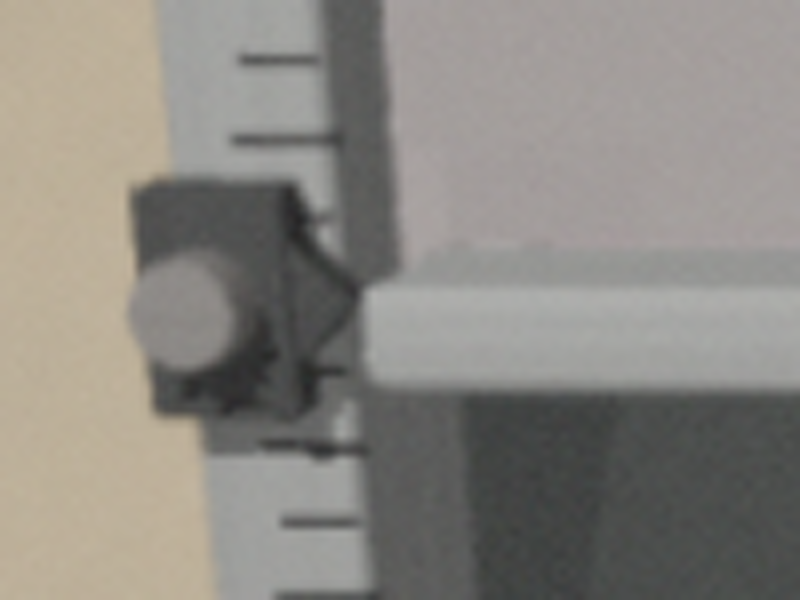

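```bash
python3 - <<'E'
from h import *
s=arm.observe();Z=lambda x,y:(98+(x+.5)/8-.5,128+(y+.5)/8-.5)
for y in (284,387): print("lip out28",np.round(onslope(B,"wrist",Z(375,y),.028,s),4))
for o in (.012,.014,.018,.024): print("tip",o,np.round(onslope(B,"wrist",Z(360,296),o,s),4))
for y in (60,140,445,522): print("tick",np.round(onslope(B,"wrist",Z(330,y),.014,s),4))
E
```

```text
lip out28 [0.1545 0.1086]
lip out28 [0.1417 0.1097]
tip 0.012 [0.15   0.1164]
tip 0.014 [0.1504 0.1157]
tip 0.018 [0.1511 0.1142]
tip 0.024 [0.1523 0.112 ]
tick [0.1802 0.1169]
tick [0.1702 0.1178]
tick [0.1308 0.1215]
tick [0.1205 0.1225]
```

About 2.3-3 mm still to go. I'll repeat with a smaller push.

```bash
sed -i 's/^CP=.*/CP=np.array([0.4892881073776704,-0.04490434984538408,0.33331926122765754]);CR=R.from_rotvec([3.0709104400590657,-0.16374490643438563,0.536016533964812])/' h.py
python3 -c "
from h import *
s4=dict(position=np.array([0.4215185085537056, -0.03697787910955658, 0.43114803457714346]),ee_rot=np.array([3.069494407658201, -0.16344826161120712, 0.5432801334494844]))
for z in ((285,397),(320,508)):print('tick w4',np.round(onslope(B,'wrist',(70+z[0]/6,80+z[1]/6),.014,s4),4))
rel([-20,0,-80]);rel([-16,0,-30]);rel([-8,0,3.7])"
```

```text
tick w4 [0.1281 0.1212]
tick w4 [0.1083 0.1211]
[-20, 0, -80] shift [70.4  1.3 86.5] turn [-0.0016 -0.4205  0.0024]
[-16, 0, -30] shift [ 53.7   1.4 133.8] turn [-0.0016 -0.4205  0.0024]
[-8, 0, 3.7] shift [ 47.2   1.4 167.8] turn [-0.0016 -0.4205  0.0024]
```

```bash
python3 -m pendant '[[[30,0,30,0,-0.15,0,1],[55,0,60,0,-0.3,0,1],[70.4,1,86.5,0,-0.42,0,1],[70.4,1,86.5,0,-0.42,0,1],[53.7,1,133.8,0,-0.42,0,1],[47.2,1,167.8,0,-0.42,0,1],[47.2,1,167.8,0,-0.42,0,1],[47.2,1,167.8,0,-0.42,0,1]]]'
python3 -c "
from h import *
rel([0,0,0]);rel([1.8,0,-.85]);print(arm.observe()['force'])"
```

```text
clock: 13.25
position: [0.4837, -0.0454, 0.3277]
ee_rot: [3.072, -0.165, 0.539]
force: [-1.1, 1.2, 0.9]
width: 0.005
[0, 0, 0] shift [ 7.  -1.1 -3.4] turn [-0.0012 -0.002  -0.0013]
[1.8, 0, -0.85] shift [ 8.8 -1.1 -4.2] turn [-0.0012 -0.002  -0.0013]
[-1.09257576  1.1692637   0.91011291]
```

```bash
python3 -m pendant '[[[3,0,-1.4,0,0,0,1],[6,0,-2.9,0,0,0,1],[7.5,0,-3.5,0,0,0,1],[8.5,0,-4,0,0,0,1],[8.5,0,-4,0,0,0,1],[8.5,0,-4,0,0,0,1]]]'
python3 -c "
from h import *
rel([0,0,0]);print(arm.observe()['force'])"
```

```text
clock: 14.0
position: [0.4892, -0.0459, 0.3333]
ee_rot: [3.071, -0.164, 0.536]
force: [-4.3, -2.0, 0.3]
width: 0.007
[0, 0, 0] shift [ 0. -1. -0.] turn [ 0.     -0.0001  0.    ]
[-4.30723377 -1.95343817  0.27702478]
```

The fingers are exactly at the earlier contact pose. I'll push about 2 mm more.

```bash
python3 -m pendant '[[[1,0,-0.5,0,0,0,1],[1.9,0,-0.9,0,0,0,1],[1.9,0,-0.9,0,0,0,1],[1.9,0,-0.9,0,0,0,1]]]'
python3 -c "
from h import *
rel([0,0,0]);print(arm.observe()['force'])"
python3 -m pendant '[[[-5,0,2.3,0,0,0,1],[-16,0,-30,0,0,0,1],[-20,0,-80,0,0,0,1],[-20,0,-120,0,0,0,1],[-50,0,-130,0,0.15,0,1],[-80,0,-130,0,0.3,0,1],[-110,0,-120,0,0.42,0,1],[-110,0,-120,0,0.42,0,1],[-110,0,-120,0,0.42,0,1]]]'
python3 - <<'E'
from h import *
s=arm.observe();print(s['position'].tolist(),s['ee_rot'].tolist(),s['joints'].round(2))
w=get_image("wrist")[:,:,::-1];cv2.imwrite("pics/w7.png",w)
c=proj("wrist",booth(B,slope(.15,.114,.014)),s)[0].astype(int)
x,y=c[0]-45,c[1]-35;print(x,y)
cv2.imwrite("pics/w7z.png",cv2.resize(w[y:y+75,x:x+100],None,fx=8,fy=8,interpolation=2))
E
```

```text
clock: 14.5
position: [0.4909, -0.0461, 0.3349]
ee_rot: [3.071, -0.164, 0.537]
force: [-4.5, -1.8, 1.3]
width: 0.002
[0, 0, 0] shift [-2.1 -1.   0.9] turn [-0.0001 -0.0003 -0.0001]
[-4.54321955 -1.81819932  1.28374046]
clock: 15.62
position: [0.3467, -0.0296, 0.4101]
ee_rot: [2.873, -0.149, 1.157]
force: [-0.1, -0.1, -0.5]
width: 0.008
[0.34668666811823273, -0.029562284981012436, 0.4100636641093259] [2.872644203099182, -0.14877062254951479, 1.1574375655741171] [ 0.82 -0.22 -0.76  2.42 -0.65  0.14 -1.06]
93 138
```

View pics/w7z.png

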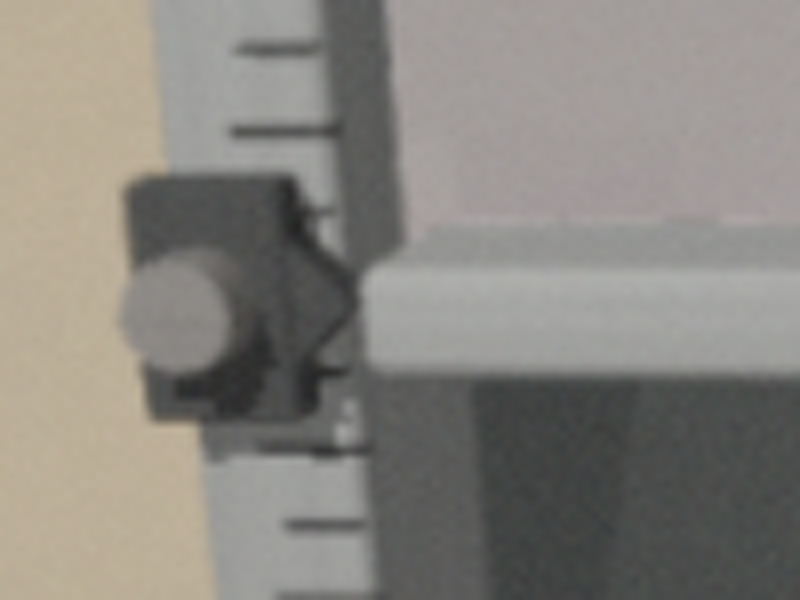

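```bash
python3 - <<'E'
from h import *
s=arm.observe();Z=lambda x,y:(93+(x+.5)/8-.5,138+(y+.5)/8-.5)
for y in (266,373): print("lip out28",np.round(onslope(B,"wrist",Z(375,y),.028,s),4))
for o in (.010,.012,.014,.018,.024): print("tip",o,np.round(onslope(B,"wrist",Z(360,298),o,s),4))
for y in (48,131,451,525): print("tick",np.round(onslope(B,"wrist",Z(330,y),.014,s),4))
k=.5**.5;m,Rm,t=pose("wrist",s);q=R.from_euler('z',-B[2]).apply(t-[B[0],B[1],0])-[0,0,.07];print("cam s,out",(q[0]+q[2])*k,(q[2]-q[0])*k)
E
```

```text
lip out28 [0.1567 0.1085]
lip out28 [0.1439 0.1097]
tip 0.01 [0.1488 0.1176]
tip 0.012 [0.1493 0.1168]
tip 0.014 [0.1497 0.116 ]
tip 0.018 [0.1507 0.1145]
tip 0.024 [0.152  0.1122]
tick [0.1804 0.1169]
tick [0.1704 0.1178]
tick [0.1302 0.1218]
tick [0.1204 0.1228]
cam s,out 0.21682075694301 0.30949104276215517
```

The lip middle now measures 0.1503 and the tip 0.149-0.151, the spread coming from the tip's uncertain height. To remove that parallax I'll take a check view with the camera level with the tip along the slope.

```bash
python3 -m pendant '[[[-15,0,15,0,-0.06,0,1],[-30,0,30,0,-0.12,0,1],[-45,0,43,0,-0.18,0,1],[-56,0,52,0,-0.22,0,1],[-56,0,52,0,-0.22,0,1],[-56,0,52,0,-0.22,0,1]]]'
python3 - <<'E'
from h import *
s=arm.observe();print(s['position'].tolist(),s['ee_rot'].tolist(),s['joints'].round(2),s['force'])
w=get_image("wrist")[:,:,::-1];cv2.imwrite("pics/w8.png",w)
k=.5**.5;m,Rm,t=pose("wrist",s);q=R.from_euler('z',-B[2]).apply(t-[B[0],B[1],0])-[0,0,.07];print("cam s,out",(q[0]+q[2])*k,(q[2]-q[0])*k)
c=proj("wrist",booth(B,slope(.15,.114,.014)),s)[0].astype(int)
x,y=max(0,c[0]-45),max(0,c[1]-35);print(x,y)
cv2.imwrite("pics/w8z.png",cv2.resize(w[y:y+75,x:x+100],None,fx=8,fy=8,interpolation=2))
E
```

```text
clock: 16.42
position: [0.3443, -0.0308, 0.3368]
ee_rot: [2.992, -0.162, 0.841]
force: [-0.5, -0.7, -0.9]
width: 0.008
[0.34429299772396244, -0.0307791663175227, 0.3367651603596578] [2.9915816396044894, -0.1617534945073166, 0.8406219620056766] [ 1.19  0.02 -1.24  2.44  0.59  0.18 -2.28] [-0.51279867 -0.66928494 -0.92126109]
cam s,out 0.15583350613180455 0.24555285612230562
43 6
```

View pics/w8z.png

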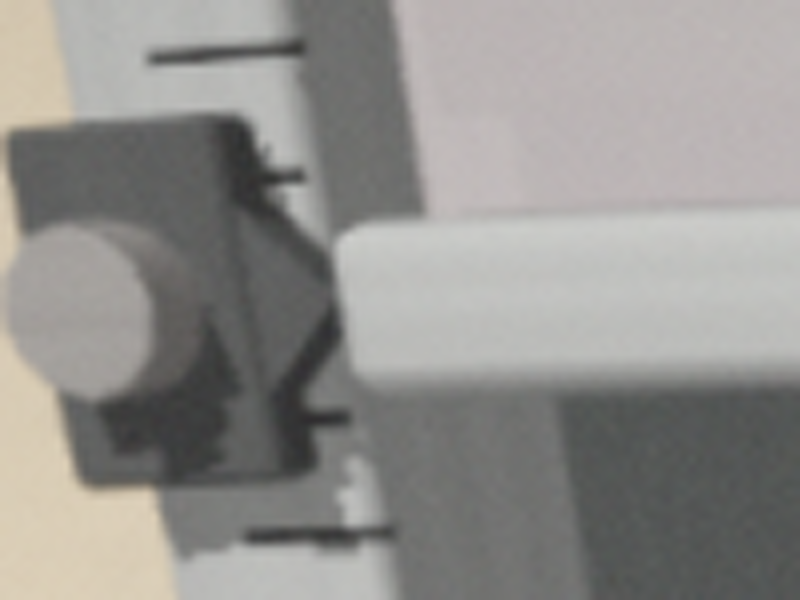

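View pics/w8.png

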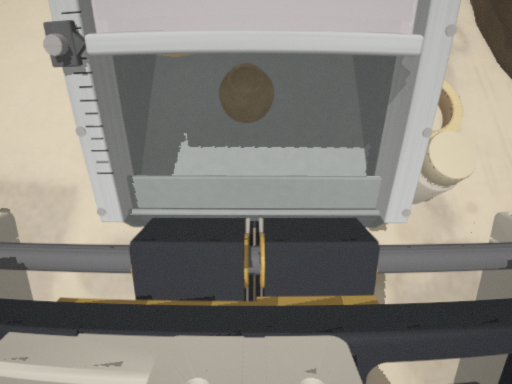

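```bash
python3 - <<'E'
from h import *
s=arm.observe();Z=lambda x,y:(43+(x+.5)/8-.5,6+(y+.5)/8-.5)
for y in (219,386): print("lip out28",np.round(onslope(B,"wrist",Z(362,y),.028,s),4))
for yy in (293,298):
  for o in (.010,.014,.018,.024): print("tip",o,np.round(onslope(B,"wrist",Z(338,yy),o,s),4))
for x,y in ((300,48),(390,531)): print("tick",np.round(onslope(B,"wrist",Z(x,y),.014,s),4))
E
```

```text
lip out28 [0.1555 0.1058]
lip out28 [0.1427 0.1085]
tip 0.01 [0.1495 0.1181]
tip 0.014 [0.1496 0.1161]
tip 0.018 [0.1497 0.1141]
tip 0.024 [0.1499 0.111 ]
tip 0.01 [0.1491 0.1182]
tip 0.014 [0.1492 0.1162]
tip 0.018 [0.1493 0.1142]
tip 0.024 [0.1495 0.1111]
tick [0.1692 0.1155]
tick [0.1294 0.1156]
```

In the square view the lip middle is at 0.1491 and the tip at 0.1492-0.1497, so they line up within about 0.5 mm with no overrun. I'll back the hand away, check the whole scene and hand in.

```bash
python3 -m pendant '[[[0,0,-20,0,0,0,1],[-10,0,-40,0,0,0,1],[-10,0,-50,0,0,0,1],[-10,0,-50,0,0,0,1],[-10,0,-50,0,0,0,1]]]'
python3 - <<'E'
from h import *
print(arm.observe()['force'],arm.observe()['dq'].round(3))
a=get_image("top")[:,:,::-1];b=get_image("scene")[:,:,::-1]
cv2.imwrite("pics/f.png",cv2.resize(np.hstack([a,b]),(800,300)))
E
```

```text
clock: 17.1
position: [0.3093, -0.0259, 0.3745]
ee_rot: [2.992, -0.157, 0.841]
force: [-0.2, -0.4, -0.2]
width: 0.006
[-0.17089489 -0.37675428 -0.15011572] [ 0.038  0.023 -0.036  0.009  0.039 -0.014 -0.037]
```

View pics/f.png

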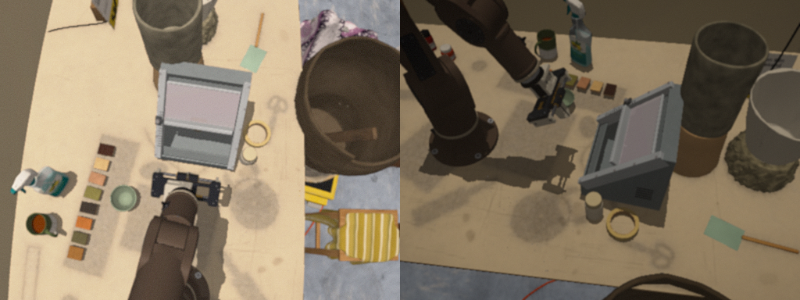

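The window stands open with the hand clear. The bowl (124,197), jar and tape are in their original places.

```bash
python3 -c "
from h import *
print(arm.sign_off())"
```

```text
the job is handed in; nothing more can be done
None
```

The window is open to the pointer, the hand is clear of the booth, and the job is handed in. I pushed with closed fingers under the lip in four stages, stopping short each time to look, and force readings stayed around 5 N.

- **Alignment:** The last square-on wrist view, taken before the hand moved clear, put the lip's middle at 149.1 mm up the slope. The pointer tip was at 149.2–149.7 mm, so the lip is level or up to about 0.6 mm short, with no overrun.
- **Disagreement between views:** An earlier, more oblique view put the lip at 150.3 mm and the tip at 148.8–152.0 mm, depending on the tip's assumed height. I trust the square view more because that height hardly affects it.
- **Rest of the scene:** After backing away, the force reading was close to zero. In the last pictures the bowl, jar and tape were in place. The pot was not checked in the final pictures. The pointer's position was steady against the rail marks throughout.
- **Time:** About 17 s of the 32 s allowed.

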